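# Bring the parked handpiece over the wax and lock the stand

## Task

The handpiece on the green swing-arm stand is parked at the right and locked. Pull its T-handled locking pin up past the detent, swing the arm until the handpiece stands over the red wax block, and push the pin fully home in the hole there so that the arm is locked again. If the glass jar stands in the arm's way, first set it aside upright on the bench; the arm must not strike it, and everything else stays where it is.

Things in the scene. Friction and masses are not known exactly. Their poses are not given: they have to be found in the camera images.
- stand: fixed green stand, round foot of radius 64; origin on the bench on the arm's vertical pivot. A half-round steel index plate (radius 97, top 24 above the bench) lies on its -x side, with four chamfered 14 mm holes at radius 75 from the pivot, 45 degrees apart: the arm meets them at swing = 0 (parked), 0.785, 1.571 and 2.356 rad
- swing (a joint): arm's angle, rad: 0 parked, grows anticlockwise from above, -0.10 to 2.46. From the pivot the arm points to the handpiece along (stand's yaw - 1.178 + joint); its tail, with the pin, points the opposite way. Heights above the bench: hub 74, pin housing (36 across) 72, beam (22 wide) 38 to 63. Stiff: stays where left, takes 2 to 3 N of push at the handpiece
- pin (a joint): lift of the captive locking pin, m: 0 home, 0.026 top stop. Its tapered 12 mm nose leaves the plate's hole at 0.013. Spring balls resist from 0.011 to 0.016 going up (0.021 to 0.016 going down) with about 10 N, then throw it on; pulled past them it rests up at 0.020 by itself. Beside a hole the nose stands on the plate at 0.013; the taper finds a hole up to 3 mm off
- pin_handle (a point): centre of the pin's black T handle in the arm's tail, 75 mm from the pivot: a level round bar 13 mm thick, 60 long, lying along the arm (point x axis points from tail to handpiece); 102 mm above the bench when home, 30 mm above its housing; fingers fit on both long sides
- barrel (a point): on the upright axis of the white handpiece, 150 mm from the pivot, 106 above the bench. Barrel 17 mm thick, from 42 to 154 above the bench; held in two aluminium collars of 29 mm diameter at 54 to 69 and 99 to 113, with a green bracket (24 wide, up to 133 high) on the pivot side. Push it sideways by the upper collar or the barrel above it, so that a gripper's body stays over its top
- head: bracket, collars and handpiece, fixed to the arm's end; origin on the handpiece axis, 90 mm above the bench
- nose (a point): lower end of the handpiece on its axis, 42 mm above the bench (a thin burr reaches 12 mm below it); it passes over the wax and the tray
- wax_mid (a point): centre of the red wax block, 67 x 99 x 21 mm, lying flat (origin half-way up). Wax, tray and jar stand one at each of the three working stations in any order, centres within 9 mm of the point under the handpiece there
- wax: the same wax block, origin in the centre of its underside
- jar_mid (a point): centre of the glass jar with a dark lid, 64 mm diameter, 99 high, 0.2 to 0.35 kg, origin half-way up. Too tall for the arm to pass over: in the way if it stands at a station between the parked place and the wax block. Free bench to the right of the parked arm; the bench's edge there is at y = -0.27 at the nearest
- jar: the same jar, origin in the centre of its underside, z up
- tray: shallow white burr tray, 36 x 78 x 10 mm, origin in the centre of its underside; the arm passes over it
- cup: white aluminium cup upside down, 57 mm diameter, 48 high, origin in the centre of its underside
- bottle: clear square dropper bottle, 30 x 30 x 86 mm, origin in the centre of its underside
- pliers: red-handled pliers lying flat, 43 x 129 x 10 mm, long along their y, origin in the centre of the underside
- rack: fixed beech rack of points, 37 x 400 x 135 mm, long along its y, origin in the centre of its underside
Mind the look-alikes: they are no part of the job. What is shaped like the wax but orange is not meant. Of the things that look like the jar, take the one that is farthest to the robot's right at the start.

How it is judged:
On the way, in this order (a step that is already met when the one before it is completed fails the run):
1. the pin is pulled up clear of the index plate (value of joint pin above 0.014 m), for 0.1 s.
2. the handpiece stands over the wax block (horizontal distance between nose and wax_mid below 0.03 m), for 0.1 s.
At the end, for the whole second after the job is handed in: the pin is home within 3 mm with the handpiece within 30 mm of the middle of the wax block, seen from above; the jar stands upright (within 0.1 rad), still, on the bench (value of joint pin below 0.003 m and horizontal distance between nose and wax_mid below 0.03 m and angle between jar's own z axis and vertical below 0.1 rad and height (world z) of jar_mid between 0.042 and 0.057 m and linear speed of jar below 0.02 m/s); the robot touches nothing.
It fails at once if the arm's head strikes the jar (contact force between head and jar above 1 N).
It fails at once if the jar is knocked over (angle between jar's own z axis and vertical above 0.5 rad).
It fails at once if the wax block or the burr tray is shifted by more than 20 mm (distance of any of wax, tray from where it was at the start of the episode above 0.02 m).
It fails at once if the cup, bottle or pliers are shifted by more than 30 mm (distance of any of cup, bottle, pliers from where it was at the start of the episode above 0.03 m).
It also fails if it takes over 61 s, if anything falls off the work surface, if the arm or the gripper's body presses on something with over 40 N, if the wrist force passes 120 N, or if a joint passes its speed limit or range.

## Robot

A 6-joint arm with a two-finger parallel gripper is mounted at the origin on the work surface; the furniture and walls round the work are solid. World frame = base frame: x ahead of the robot, y to its left, z up, the work surface at z = 0. Lengths are in m, angles in rad, forces in N, time in s.
With the tool pointing down it reaches from about 0.3 to 0.85 m from the base axis. Payload 5.4 kg.
Tool frame: the origin (TCP) lies midway between the tips of the shut fingers; the grasp point (between the pads) lies 19 mm behind it; x points along the fingers, y is the direction in which the jaws open and shut, and the axes are right-handed (so a half turn about x gives the same grasp; the last joint's range is limited). The gripper opens to 85 mm and grips with 20 to 120 N. Pads are 22 mm wide; open, the fingers measure 114 mm over their backs; the gripper's body (76 mm by 85 mm) begins 54 mm behind the grasp point. The pads swing forward as they close: fully open they stand 13 mm farther back than shut.
Start: joints at [-1.519, 0.158, 1.597, -0, 1.386, -0.21], TCP at [0.149, -0.555, 0.231] pointing down, gripper open.
Joint ranges: [-2.91, 2.91], [-0.94, 2.29], [0.18, 2.7], [-1.29, 4.43], [0.17, 2.64], [-3, 3]. Speed limits (rad/s): [2.57, 2.57, 3.14, 3.14, 3.14, 3.14].

## Interface

Orientations are given as a unit quaternion [x, y, z, w].
In Python, from workcell import ctrl gives the robot as it stands.
- The arm moves only by the tool step_arm, never from a script. Its argument "steps" is a list of rows, each an object with "fingers": the closure, from -1 (fully open) to 1 (shut); "delta_pos": the shift along the world's x, y, z as a fraction of full scale, a list of three; "roll": the turn about the world's z as a fraction of full scale. A call has 1 to 12 rows; each row shifts and turns the pose as measured when the row begins; what a row does not reach is not made up. Full scale, the value 1, is 30 mm for a shift and 0.08 rad for a turn. A row lasts 1/10 s, in which the tool goes at most 50 mm and 8.59 degrees, less where a joint would pass 70% of its speed; a pose out of reach is approached as far as the arm can. A call with a number of a shift or a turn outside -1 to 1 is refused whole. A call with a gripper value outside its range is refused whole. The fingers move at their own pace and stop on an object; "grip_force" is the grip in N (left out, the last holds). Time passes only in rows, so rows that do not move let the fingers close. It gives the time, the measured TCP pose, the force and the opening at its end, in the units of the state.
- ctrl.read_state(): the state, without advancing time (a new reading comes with each control period).
- ctrl.capture(name): name is "side" or "top" or "wrist"; returns the picture (384x512x3 uint8, blue, green, red); there is no depth.
- ctrl.camera_info(name): a dict with "vfov" (degrees; the focal length in pixels is half the picture's height over the tangent of half this angle, whatever the lens; pixels are square), "cx", "cy" (the principal point, pixels), "xyz" and "orientation" of the camera in the world; the wrist camera has in their place "T_tool_cam" (4x4, takes a point from camera to tool coordinates, whose origin is the TCP and whose axes are the tool frame's). Camera axes: x right, y up, looking along -z (the intrinsics and any distortion apply to the point x, -y, -z); pixel columns grow to the right and rows downward; lengths in m; the calibration is good to about 2 mm. A picture is of the moment at which its call begins: read the wrist's pose just before it. camera_info takes no time and is no camera call.
- ctrl.finish_job(): hands the job in, once; it reports no verdict.
Trained networks look in the newest picture that a camera, given by its name, has taken for a name from the list of things; names that differ only in an ending like _2 or _b are one class to them, and where a whole thing is asked for, a point or a joint stands for the part that bears it (a point fixed in the world has none). Each returns a list of dicts, best first, with "confidence" (0 to 1); they miss things now and then, are a little off and sometimes report something else, mostly with a low value. They report only what shows in the picture. A call takes as long as a camera call. They do not tell look-alikes from the thing itself.
- ctrl.look_for(camera, query): "bbox" ([left, top, width, height] as shares, 0 to 1, of the picture: columns of its width, rows of its height, round what is visible of it).
- ctrl.spot_point(camera, query): "position" ([row, column] as shares, 0 to 1, of the picture: columns of its width, rows of its height: a listed point, or the origin of a listed thing).
The state is a dict: "time_s": time; "joint_positions": joint angles; "qd": joint speeds; "tau": joint torques, N m; "eef_pos": TCP position; "tcp_rot": TCP orientation; "force": force on the tool from outside, world axes, zero at the start; "ft_torque": the same for the moment, N m; "grip_width": finger opening in m.
Only numpy, scipy, OpenCV 4.12 (cv2) and the standard library are available. Lean on these libraries where they do the work, as an engineer would, in place of code of your own. Each camera call takes 0.05 s, during which the arm holds its last target.

## Working session

There is one attempt and no reset: what is moved stays moved. The work goes in short steps, Python scripts to look and compute and a tool call to move; the robot and the scene stay as the last step left them, time stands still between calls to the robot, and variables do not carry over. Pictures are saved under pics/ and viewed, and the job is handed in when it is done.

Besides the shell and the picture viewer there is one more tool, called after "Emit:" as name(argument=value, ...) on one line, values as JSON. step_arm: Moves the arm, as the interface text tells. Shift numbers are shares of 30 mm and turn numbers shares of 0.08 rad, none past 1 either way. Its arguments: {"type":"object","properties":{"steps":{"type":"array"},"grip_force":{"type":"number"}},"required":["steps"]}

```bash
mkdir -p pics; ls; python3 - <<'E'
from workcell import ctrl
import cv2
s=ctrl.read_state()
print(s['time_s'],s['eef_pos'],s['tcp_rot'],s['force'],s['grip_width'])
for n in ['side','top','wrist']:
    i=ctrl.camera_info(n);print(n,i)
for n in ['side','top']:
    cv2.imwrite(f'pics/{n}0.png',ctrl.capture(n))
E
```

```text
pics
0.0 [ 0.1487848  -0.55478074  0.23031559] [ 0.70112406  0.09296823 -0.70099222  0.09160716] [ 0.56560157  0.18814933 -0.1421119 ] 0.08567157908354388
side {'vfov': 57.8179502503067, 'cx': 248.30782436389103, 'cy': 189.0358221041408, 'xyz': array([ 0.49652619, -0.80820993,  0.57149543]), 'orientation': array([ 0.4984244 , -0.01176629, -0.03524372,  0.86613657])}
top {'vfov': 57.05237988034025, 'cx': 256.43988759049813, 'cy': 193.92522428426054, 'xyz': array([ 0.41768793, -0.00185938,  1.02880171]), 'orientation': array([ 0.05353707, -0.06400042, -0.69945477,  0.70978924])}
wrist {'vfov': 58.37352471935559, 'cx': 251.90672983534614, 'cy': 193.41200518161205, 'T_tool_cam': array([[ 4.82547145e-04,  2.87949664e-01, -9.57645424e-01,
        -1.40985444e-01],
       [ 9.99999857e-01,  8.05541553e-05,  5.28110515e-04,
        -1.49239176e-04],
       [ 2.29211563e-04, -9.57645542e-01, -2.87949584e-01,
        -7.33103697e-02],
       [ 0.00000000e+00,  0.00000000e+00,  0.00000000e+00,
         1.00000000e+00]])}
```

View pics/side0.png

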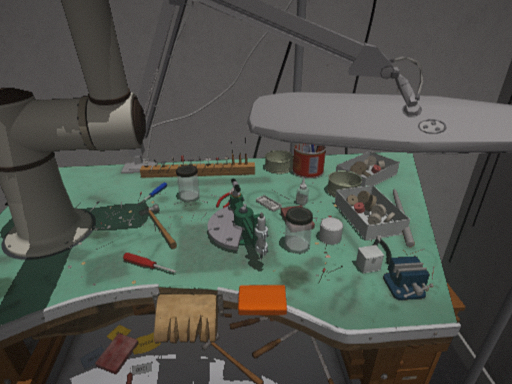

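View pics/top0.png

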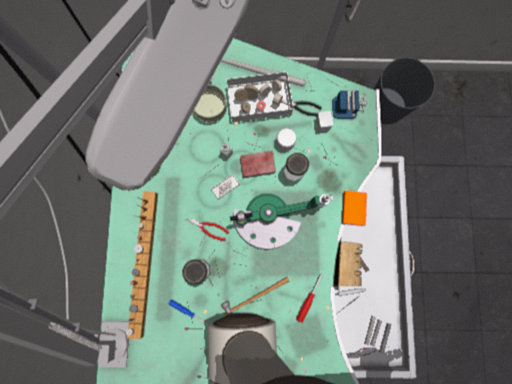

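```bash
cat > h.py <<'E'
import numpy as np, cv2
from scipy.spatial.transform import Rotation as R
from workcell import ctrl
H,W=384,512
def cam(n,s=None):
    i=ctrl.camera_info(n)
    f=H/2/np.tan(np.radians(i['vfov'])/2)
    if n=='wrist':
        s=s or ctrl.read_state()
        T=np.eye(4);T[:3,:3]=R.from_quat(s['tcp_rot']).as_matrix();T[:3,3]=s['eef_pos']
        T=T@i['T_tool_cam'];return f,i['cx'],i['cy'],T[:3,:3],T[:3,3]
    return f,i['cx'],i['cy'],R.from_quat(i['orientation']).as_matrix(),np.array(i['xyz'])
def ray(c,u,v):
    f,cx,cy,Rm,o=c
    d=Rm@np.array([(u-cx)/f,-(v-cy)/f,-1]);return o,d/np.linalg.norm(d)
def plane(c,u,v,z):
    o,d=ray(c,u,v);return o+d*(z-o[2])/d[2]
def proj(c,p):
    f,cx,cy,Rm,o=c
    q=Rm.T@(np.array(p)-o);return cx+f*q[0]/-q[2],cy-f*q[1]/-q[2]
def tri(c1,p1,c2,p2):
    o1,d1=ray(c1,*p1);o2,d2=ray(c2,*p2)
    t=np.linalg.lstsq(np.c_[d1,-d2],o2-o1,rcond=None)[0]
    a=o1+t[0]*d1;b=o2+t[1]*d2
    return (a+b)/2,np.linalg.norm(a-b)
E
python3 - <<'E'
from h import *
np.set_printoptions(precision=4,suppress=True)
z={'stand':0,'pin_handle':.102,'barrel':.106,'nose':.042,'wax_mid':.0105,'jar_mid':.0495,'tray':0,'cup':0,'bottle':0,'pliers':0}
ctrl.capture('top');ctrl.capture('side')
for k in z:
    for n in ['top','side']:
        c=cam(n)
        for r in ctrl.spot_point(n,k)[:3]:
            v,u=r['position'][0]*H,r['position'][1]*W
            print(k,n,round(r['confidence'],2),round(u),round(v),plane(c,u,v,z[k])[:2])
print(ctrl.read_state()['time_s'])
E
```

```text
stand top 0.79 268 213 [ 0.5354 -0.0499]
stand side 0.56 245 230 [ 0.5354 -0.047 ]
stand side 0.2 262 230 [ 0.5816 -0.0527]
pin_handle top 0.4 239 218 [0.5073 0.0298]
pin_handle side 0.64 233 183 [0.5074 0.0345]
barrel top 0.8 325 197 [ 0.5683 -0.1969]
barrel top 0.43 325 201 [ 0.5567 -0.1964]
barrel side 0.69 261 229 [ 0.5636 -0.1887]
barrel side 0.28 261 252 [ 0.5546 -0.2668]
nose top 0.67 321 199 [ 0.5714 -0.1984]
nose side 0.81 258 254 [ 0.5556 -0.1963]
nose side 0.64 303 203 [0.7022 0.0047]
wax_mid top 0.83 256 165 [ 0.6763 -0.0134]
wax_mid top 0.83 354 205 [ 0.5615 -0.3007]
wax_mid side 0.95 261 299 [ 0.5525 -0.3008]
wax_mid side 0.6 298 216 [ 0.6874 -0.0096]
wax_mid side 0.4 229 195 [0.4952 0.125 ]
jar_mid top 0.95 293 165 [ 0.668  -0.1186]
jar_mid top 0.91 196 268 [0.3758 0.1446]
jar_mid top 0.46 321 202 [ 0.563  -0.1972]
jar_mid side 0.74 187 181 [0.367  0.1544]
jar_mid side 0.73 300 230 [ 0.666  -0.1243]
jar_mid side 0.21 261 237 [ 0.5678 -0.1436]
tray top 0.64 225 184 [0.6198 0.0774]
tray side 0.67 269 205 [0.6157 0.0689]
tray side 0.62 302 201 [0.72  0.084]
cup top 0.62 282 143 [ 0.7477 -0.0901]
cup side 0.84 332 236 [ 0.7613 -0.0931]
cup side 0.73 300 216 [0.6954 0.003 ]
bottle side 0.74 303 203 [0.719  0.0731]
pliers top 0.68 208 225 [0.4954 0.1237]
pliers side 0.64 229 196 [0.4953 0.1349]
pliers side 0.53 196 174 [0.3815 0.2954]
pliers side 0.45 260 239 [ 0.5718 -0.0897]
1.2
```

```bash
python3 - <<'E'
from h import *
s=ctrl.read_state();print(R.from_quat(s['tcp_rot']).as_matrix().round(3))
t=cv2.imread('pics/top0.png');q=cv2.imread('pics/side0.png')
cv2.imwrite('pics/tz.png',cv2.resize(t[130:260,180:350],None,fx=4.5,fy=4.5,interpolation=cv2.INTER_CUBIC))
cv2.imwrite('pics/sz.png',cv2.resize(q[150:280,170:360],None,fx=4.2,fy=4.2,interpolation=cv2.INTER_CUBIC))
E
```

```text
[[-0.     0.259 -0.966]
 [ 0.    -0.966 -0.259]
 [-1.    -0.     0.   ]]
```

View pics/tz.png

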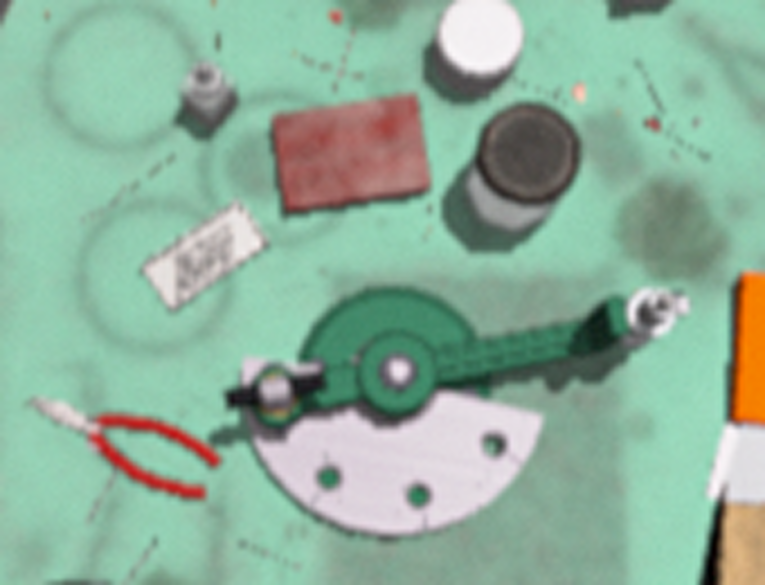

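View pics/sz.png

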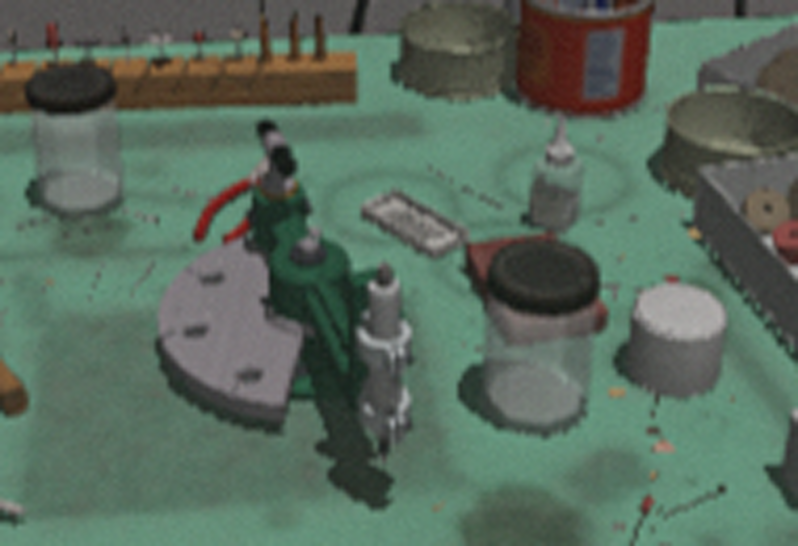

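```bash
python3 - <<'E'
from h import *
np.set_printoptions(precision=4,suppress=True)
c=cam('top');g=lambda a,b,z:plane(c,180+a/4.5,130+b/4.5,z)
P={k:g(*v) for k,v in dict(handle=(275,387,.106),hub=(400,368,.078),lid=(529,152,.099),h1=(329,478,.024),h2=(418,495,.024),h3=(493,445,.024),bar=(652,308,.15),wax=(352,155,.021)).items()}
for k in P:print(k,P[k])
hs=[P['h1'][:2],P['h2'][:2],P['h3'][:2]]
from scipy.optimize import least_squares
def f(p):
    return np.concatenate([hs[i]-(p[:2]+.075*np.array([np.cos(p[2]+.7854*i),np.sin(p[2]+.7854*i)])) for i in range(3)])
r=least_squares(f,[.535,-.05,2.6]);print(r.x,r.fun)
c=cam('side');g=lambda a,b,z:plane(c,170+a/4.2,150+b/4.2,z)
print('lid',g(543,272,.099),'handle',g(275,150,.102))
print(g(211,278,.024),g(196,330,.024),g(249,375,.024))
E
```

```text
handle [0.5135 0.0249 0.106 ]
hub [ 0.529  -0.0493  0.078 ]
lid [ 0.6587 -0.1251  0.099 ]
h1 [ 0.4652 -0.0079  0.024 ]
h2 [ 0.4554 -0.0639  0.024 ]
h3 [ 0.4873 -0.1111  0.024 ]
bar [ 0.5566 -0.1869  0.15  ]
wax [ 0.6749 -0.0197  0.021 ]
[ 0.5283 -0.0483  2.5675] [-0.0002 -0.0003  0.0004  0.0001 -0.0002  0.0002]
lid [ 0.661  -0.1315  0.099 ] handle [0.5148 0.0186 0.102 ]
[ 0.4688 -0.0105  0.024 ] [ 0.4592 -0.0668  0.024 ] [ 0.4911 -0.1147  0.024 ]
```

Emit:
step_arm(steps=[{"fingers": -1,"delta_pos": [1,0.83,0],"roll": 0},{"fingers": -1,"delta_pos": [1,0.83,0],"roll": 0},{"fingers": -1,"delta_pos": [1,0.83,0],"roll": 0},{"fingers": -1,"delta_pos": [1,0.83,0],"roll": 0},{"fingers": -1,"delta_pos": [1,0.83,0],"roll": 0},{"fingers": -1,"delta_pos": [1,0.83,0],"roll": 0},{"fingers": -1,"delta_pos": [1,0.83,0],"roll": 0},{"fingers": -1,"delta_pos": [1,0.83,0],"roll": 0},{"fingers": -1,"delta_pos": [1,0.83,0],"roll": 0},{"fingers": -1,"delta_pos": [1,0.83,0],"roll": 0},{"fingers": -1,"delta_pos": [1,0.83,0],"roll": 0},{"fingers": -1,"delta_pos": [1,0.83,0],"roll": 0}])

```text
time_s: 2.4
eef_pos: [0.5172, -0.247, 0.2328]
tcp_rot: [0.702, 0.087, -0.701, 0.091]
force: [0.2, 0.0, -0.1]
grip_width: 0.0854
```

Emit:
step_arm(steps=[{"fingers": -1,"delta_pos": [1,0.83,0],"roll": 0},{"fingers": -1,"delta_pos": [1,0.83,0],"roll": 0},{"fingers": -1,"delta_pos": [1,0.83,0],"roll": 0},{"fingers": -1,"delta_pos": [0.5,0.4,0],"roll": 0},{"fingers": -1,"delta_pos": [0,0,0],"roll": 0}])

```text
time_s: 2.9
eef_pos: [0.6291, -0.1518, 0.2325]
tcp_rot: [0.702, 0.089, -0.7, 0.093]
force: [-0.4, -0.1, -0.2]
grip_width: 0.0851
```

```bash
python3 - <<'E'
from h import *
s=ctrl.read_state();im=ctrl.capture('wrist');cv2.imwrite('pics/w1.png',im)
print(s['eef_pos'],s['joint_positions'],R.from_quat(s['tcp_rot']).as_matrix().round(3))
c=cam('wrist',s)
for r in ctrl.spot_point('wrist','jar_mid'):
    v,u=r['position'][0]*H,r['position'][1]*W;print(r['confidence'],u,v,plane(c,u,v,.0495))
E
```

```text
[ 0.62909567 -0.15180662  0.23251895] [-0.42166713  0.33902709  1.37998158 -0.0030877   1.41766926  0.89146392] [[ 0.003  0.255 -0.967]
 [-0.005 -0.967 -0.255]
 [-1.     0.005 -0.002]]
```

View pics/w1.png

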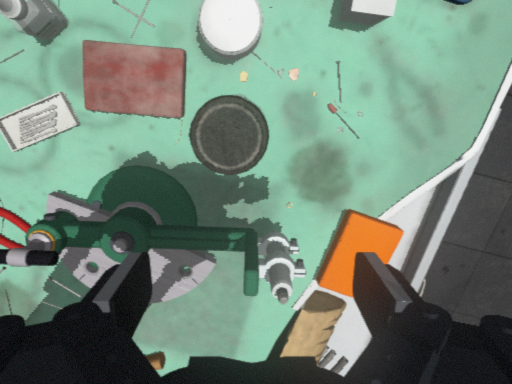

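```bash
python3 - <<'E'
from h import *
s=ctrl.read_state();c=cam('wrist',s)
for k,v in dict(lid=(229,134,.099),hub=(123,243,.078),wax=(134,79,.021),h=(92,267,.024),h3=(186,270,.024),cup=(230,24,.048),btop=(282,292,.15)).items(): print(k,plane(c,*v).round(4))
E
```

```text
lid [ 0.6618 -0.1264  0.099 ]
hub [ 0.5355 -0.0535  0.078 ]
wax [ 0.6798 -0.0224  0.021 ]
h [ 0.4676 -0.0093  0.024 ]
h3 [ 0.4904 -0.1129  0.024 ]
cup [ 0.7467 -0.1037  0.048 ]
btop [ 0.5652 -0.1933  0.15  ]
```

Emit:
step_arm(steps=[{"fingers": -1,"delta_pos": [0.6,0.45,0],"roll": 0},{"fingers": -1,"delta_pos": [0.5,0.38,0],"roll": 0},{"fingers": -1,"delta_pos": [0,0,0],"roll": 0},{"fingers": -1,"delta_pos": [0,0,-0.8],"roll": 0},{"fingers": -1,"delta_pos": [0,0,-0.8],"roll": 0},{"fingers": -1,"delta_pos": [0,0,-0.8],"roll": 0},{"fingers": -1,"delta_pos": [0,0,0],"roll": 0}])

```text
time_s: 3.7
eef_pos: [0.6549, -0.1384, 0.1608]
tcp_rot: [0.702, 0.083, -0.702, 0.09]
force: [1.0, 0.1, -0.6]
grip_width: 0.0856
```

Emit:
step_arm(steps=[{"fingers": -1,"delta_pos": [0.24,0.38,0],"roll": 0},{"fingers": -1,"delta_pos": [0,0,0],"roll": 0},{"fingers": -1,"delta_pos": [0,0,-0.8],"roll": 0},{"fingers": -1,"delta_pos": [0,0,0],"roll": 0}])

```text
time_s: 4.1
eef_pos: [0.6638, -0.1289, 0.1424]
tcp_rot: [0.704, 0.081, -0.7, 0.091]
force: [0.1, 0.5, -1.1]
grip_width: 0.0852
```

```bash
python3 - <<'E'
from h import *
s=ctrl.read_state();im=ctrl.capture('wrist');cv2.imwrite('pics/w2.png',im)
print(s['eef_pos'],R.from_quat(s['tcp_rot']).as_matrix().round(3))
c=cam('wrist',s)
Rm=R.from_quat(s['tcp_rot']).as_matrix()
for k in (-.032,.032):
  print(proj(c,np.array([.662,-.127,.099])+Rm[:,1]*k))
E
```

```text
[ 0.66381326 -0.12890091  0.14239833] [[ 0.008  0.241 -0.971]
 [-0.013 -0.97  -0.241]
 [-1.     0.015 -0.004]]
(np.float64(191.8236816773449), np.float64(225.57074257089275))
(np.float64(302.8895589444883), np.float64(225.5685378300459))
```

View pics/w2.png

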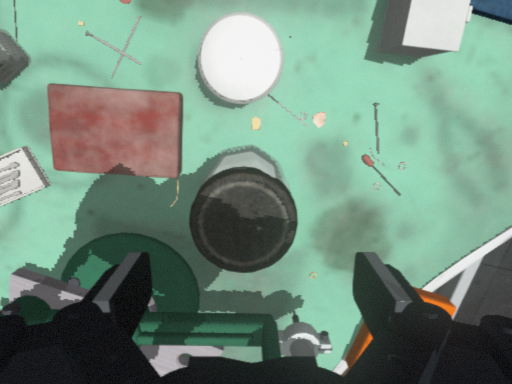

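Emit:
step_arm(steps=[{"fingers": -1,"delta_pos": [0.05,0.1,-0.8],"roll": 0},{"fingers": -1,"delta_pos": [0,0,-0.8],"roll": 0},{"fingers": -1,"delta_pos": [0,0,-0.8],"roll": 0},{"fingers": -1,"delta_pos": [0,0,0],"roll": 0}])

```text
time_s: 4.55
eef_pos: [0.6732, -0.1288, 0.0832]
tcp_rot: [0.711, 0.077, -0.693, 0.095]
force: [-0.5, 0.3, -0.1]
grip_width: 0.0854
```

```bash
cat >> h.py <<'E'
def st():
    s=ctrl.read_state();M=R.from_quat(s['tcp_rot']).as_matrix()
    print(round(s['time_s'],2),'tcp',s['eef_pos'].round(4),'toolx',M[:,0].round(3),'yaw',round(float(np.arctan2(M[1,1],M[0,1])),3),'grasp',(s['eef_pos']-.019*M[:,0]).round(4),'F',s['force'].round(1),'w',round(s['grip_width'],4),'q',s['joint_positions'].round(3))
E
python3 -c "
from h import *
st()"
```

```text
4.55 tcp [ 0.6732 -0.1288  0.0832] toolx [ 0.028 -0.021 -0.999] yaw -1.327 grasp [ 0.6727 -0.1284  0.1022] F [-0.5  0.3 -0.1] w 0.0854 q [-0.36   0.55   1.404 -0.011  1.153  0.971]
```

Emit:
step_arm(steps=[{"fingers": -1,"delta_pos": [-0.3,0.08,-0.4],"roll": 0},{"fingers": -1,"delta_pos": [-0.1,0,-0.4],"roll": 0},{"fingers": -1,"delta_pos": [0,0,-0.25],"roll": 0},{"fingers": -1,"delta_pos": [0,0,0],"roll": 0}])

```text
time_s: 4.95
eef_pos: [0.6664, -0.1284, 0.0598]
tcp_rot: [0.715, 0.075, -0.689, 0.097]
force: [-1.0, -0.6, -0.1]
grip_width: 0.0854
```

```bash
python3 -c "
from h import *
st()"
```

```text
4.95 tcp [ 0.6664 -0.1284  0.0598] toolx [ 0.04  -0.026 -0.999] yaw -1.327 grasp [ 0.6657 -0.1279  0.0787] F [-1.  -0.6 -0.1] w 0.0854 q [-0.363  0.555  1.449 -0.011  1.091  0.969]
```

Emit:
step_arm(grip_force=45, steps=[{"fingers": -0.3,"delta_pos": [0,0,0],"roll": 0},{"fingers": 0.2,"delta_pos": [0,0,0],"roll": 0},{"fingers": 0.6,"delta_pos": [0,0,0],"roll": 0},{"fingers": 1,"delta_pos": [0,0,0],"roll": 0},{"fingers": 1,"delta_pos": [0,0,0],"roll": 0},{"fingers": 1,"delta_pos": [0,0,0],"roll": 0}])

```text
time_s: 5.55
eef_pos: [0.6683, -0.1289, 0.0623]
tcp_rot: [0.716, 0.075, -0.688, 0.097]
force: [0.1, -0.2, -0.6]
grip_width: 0.0633
```

```bash
python3 -c "
from h import *
st()"
```

```text
5.55 tcp [ 0.6683 -0.1289  0.0623] toolx [ 0.043 -0.027 -0.999] yaw -1.327 grasp [ 0.6675 -0.1284  0.0813] F [ 0.1 -0.2 -0.6] w 0.0633 q [-0.363  0.553  1.445 -0.011  1.093  0.968]
```

Emit:
step_arm(steps=[{"fingers": 1,"delta_pos": [0,0,0.4],"roll": 0},{"fingers": 1,"delta_pos": [0,0,0.6],"roll": 0},{"fingers": 1,"delta_pos": [0,0,0.8],"roll": 0},{"fingers": 1,"delta_pos": [0,0,0.8],"roll": 0},{"fingers": 1,"delta_pos": [0,0,0.8],"roll": 0},{"fingers": 1,"delta_pos": [0,0,0.8],"roll": 0},{"fingers": 1,"delta_pos": [0,0,0.8],"roll": 0},{"fingers": 1,"delta_pos": [0,0,0.6],"roll": 0},{"fingers": 1,"delta_pos": [0,0,0.3],"roll": 0},{"fingers": 1,"delta_pos": [0,0,0],"roll": 0}])

```text
time_s: 6.55
eef_pos: [0.6653, -0.128, 0.2508]
tcp_rot: [0.715, 0.075, -0.688, 0.097]
force: [-0.2, 0.2, -2.2]
grip_width: 0.064
```

```bash
python3 -c "
from h import *
st()
cv2.imwrite('pics/s2.png',ctrl.capture('side'))"
```

```text
6.55 tcp [ 0.6653 -0.128   0.2508] toolx [ 0.042 -0.027 -0.999] yaw -1.327 grasp [ 0.6645 -0.1275  0.2698] F [-0.2  0.2 -2.2] w 0.064 q [-0.363  0.375  1.3   -0.01   1.419  0.965]
```

View pics/s2.png

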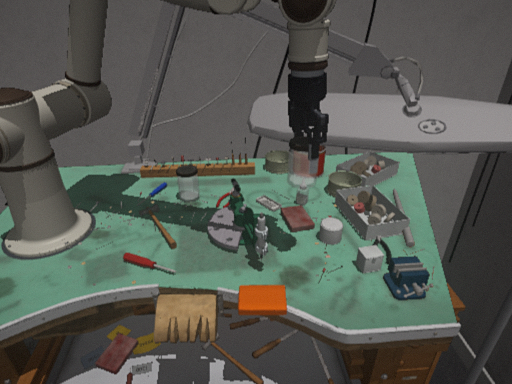

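Emit:
step_arm(steps=[{"fingers": 1,"delta_pos": [-0.5,-0.14,0],"roll": 0},{"fingers": 1,"delta_pos": [-0.9,-0.25,0],"roll": 0},{"fingers": 1,"delta_pos": [-0.9,-0.25,0],"roll": 0},{"fingers": 1,"delta_pos": [-0.9,-0.25,0],"roll": 0},{"fingers": 1,"delta_pos": [-0.9,-0.25,0],"roll": 0},{"fingers": 1,"delta_pos": [-0.9,-0.25,0],"roll": 0},{"fingers": 1,"delta_pos": [-0.9,-0.25,0],"roll": 0},{"fingers": 1,"delta_pos": [-0.9,-0.25,0],"roll": 0},{"fingers": 1,"delta_pos": [-0.6,-0.16,0],"roll": 0},{"fingers": 1,"delta_pos": [0,0,0],"roll": 0}])

```text
time_s: 7.6
eef_pos: [0.4273, -0.1861, 0.2325]
tcp_rot: [0.707, 0.081, -0.696, 0.092]
force: [0.2, 0.2, -2.9]
grip_width: 0.0638
```

```bash
python3 -c "
from h import *
st()"
```

```text
7.6 tcp [ 0.4273 -0.1861  0.2325] toolx [ 0.017 -0.013 -1.   ] yaw -1.325 grasp [ 0.427  -0.1858  0.2514] F [ 0.2  0.2 -2.9] w 0.0638 q [-0.671 -0.151  1.905  0.     1.366  0.654]
```

Emit:
step_arm(steps=[{"fingers": 1,"delta_pos": [0,-0.3,-0.4],"roll": 0},{"fingers": 1,"delta_pos": [0,0,-0.7],"roll": 0},{"fingers": 1,"delta_pos": [0,0,-0.8],"roll": 0},{"fingers": 1,"delta_pos": [0,0,-0.8],"roll": 0},{"fingers": 1,"delta_pos": [0,0,-0.8],"roll": 0},{"fingers": 1,"delta_pos": [0,0,-0.5],"roll": 0},{"fingers": 1,"delta_pos": [0,0,0],"roll": 0}])

```text
time_s: 8.3
eef_pos: [0.4276, -0.1948, 0.0995]
tcp_rot: [0.706, 0.084, -0.698, 0.091]
force: [-0.2, 0.1, -2.2]
grip_width: 0.0636
```

```bash
python3 -c "
from h import *
st()
cv2.imwrite('pics/s3.png',ctrl.capture('side')[100:340,100:400])"
```

```text
8.3 tcp [ 0.4276 -0.1948  0.0995] toolx [ 0.013 -0.009 -1.   ] yaw -1.324 grasp [ 0.4273 -0.1946  0.1185] F [-0.2  0.1 -2.2] w 0.0636 q [-6.860e-01  2.300e-02  2.020e+00  2.000e-03  1.083e+00  6.360e-01]
```

View pics/s3.png

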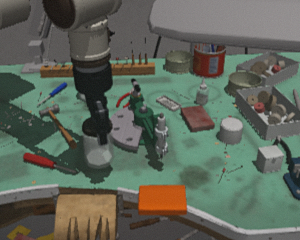

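Emit:
step_arm(steps=[{"fingers": 1,"delta_pos": [0,0,-0.4],"roll": 0},{"fingers": 1,"delta_pos": [0,0,-0.4],"roll": 0},{"fingers": 1,"delta_pos": [0,0,-0.3],"roll": 0},{"fingers": 1,"delta_pos": [0,0,0],"roll": 0}])

```text
time_s: 8.75
eef_pos: [0.4299, -0.1963, 0.0662]
tcp_rot: [0.707, 0.082, -0.696, 0.092]
force: [-0.8, -0.0, -3.2]
grip_width: 0.0638
```

Emit:
step_arm(steps=[{"fingers": 1,"delta_pos": [0,0,-0.1],"roll": 0},{"fingers": 1,"delta_pos": [0,0,-0.1],"roll": 0},{"fingers": 1,"delta_pos": [0,0,0],"roll": 0}])

```text
time_s: 9.05
eef_pos: [0.4312, -0.1975, 0.0635]
tcp_rot: [0.707, 0.082, -0.696, 0.093]
force: [-0.2, 0.2, -1.9]
grip_width: 0.0635
```

Emit:
step_arm(steps=[{"fingers": 1,"delta_pos": [0,0,-0.1],"roll": 0},{"fingers": 1,"delta_pos": [0,0,0],"roll": 0}])

```text
time_s: 9.25
eef_pos: [0.4325, -0.1987, 0.0631]
tcp_rot: [0.708, 0.081, -0.695, 0.094]
force: [-0.1, 0.6, -2.2]
grip_width: 0.0636
```

Emit:
step_arm(steps=[{"fingers": 1,"delta_pos": [-0.05,0.05,-0.2],"roll": 0},{"fingers": 1,"delta_pos": [0,0,0],"roll": 0}])

```text
time_s: 9.45
eef_pos: [0.4332, -0.1997, 0.063]
tcp_rot: [0.709, 0.08, -0.694, 0.096]
force: [0.1, 0.0, -2.5]
grip_width: 0.0634
```

```bash
python3 -c "
from h import *
st();print(ctrl.read_state()['tau'],ctrl.read_state()['ft_torque'])
cv2.imwrite('pics/s4.png',cv2.resize(ctrl.capture('side')[170:300,130:300],None,fx=4,fy=4))"
```

```text
9.45 tcp [ 0.4332 -0.1997  0.063 ] toolx [ 0.023 -0.02  -1.   ] yaw -1.321 grasp [ 0.4328 -0.1994  0.082 ] F [ 0.1  0.  -2.5] w 0.0634 q [-6.850e-01  9.400e-02  2.031e+00 -1.000e-03  9.860e-01  6.360e-01]
[-1.59167801e-02 -3.34528041e+01 -2.93965870e+01 -5.70795487e-02
  1.39068668e-01 -6.88562781e-03] [ 0.01137873 -0.06558295 -0.04484925]
```

View pics/s4.png

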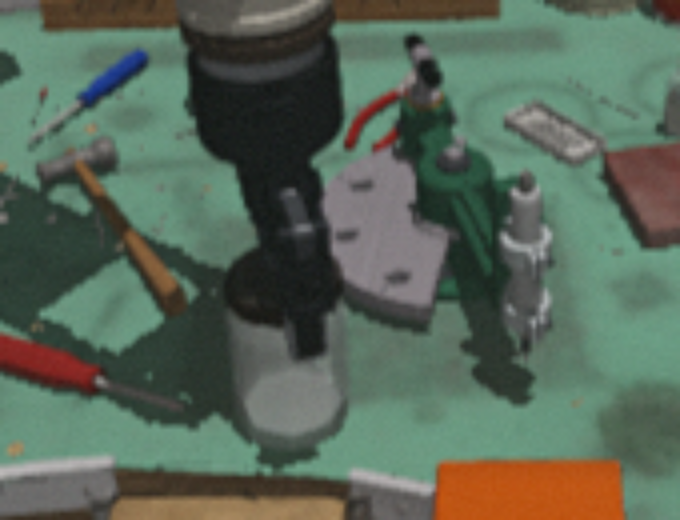

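Emit:
step_arm(steps=[{"fingers": 1,"delta_pos": [0,0.1,-0.25],"roll": 0}])

```text
time_s: 9.6
eef_pos: [0.4355, -0.2001, 0.061]
tcp_rot: [0.709, 0.079, -0.694, 0.099]
force: [-25.0, 6.2, 79.7]
grip_width: 0.0629
```

Emit:
step_arm(steps=[{"fingers": 1,"delta_pos": [0,0,0.02],"roll": 0}])

```text
time_s: 9.7
eef_pos: [0.4366, -0.2011, 0.0632]
tcp_rot: [0.71, 0.078, -0.693, 0.1]
force: [-0.6, 0.2, -3.3]
grip_width: 0.0637
```

Emit:
step_arm(steps=[{"fingers": 0.1,"delta_pos": [0,0,0],"roll": 0},{"fingers": -0.5,"delta_pos": [0,0,0],"roll": 0},{"fingers": -1,"delta_pos": [0,0,0],"roll": 0},{"fingers": -1,"delta_pos": [0,0,0],"roll": 0}])

```text
time_s: 10.1
eef_pos: [0.436, -0.2004, 0.0612]
tcp_rot: [0.71, 0.078, -0.693, 0.099]
force: [-0.2, 0.2, -0.2]
grip_width: 0.0852
```

```bash
python3 -c "
from h import *
st();
cv2.imwrite('pics/w5.png',ctrl.capture('wrist'))"
```

```text
10.1 tcp [ 0.436  -0.2004  0.0612] toolx [ 0.027 -0.027 -0.999] yaw -1.32 grasp [ 0.4355 -0.1999  0.0802] F [-0.2  0.2 -0.2] w 0.0852 q [-0.681  0.1    2.03  -0.005  0.974  0.641]
```

View pics/w5.png

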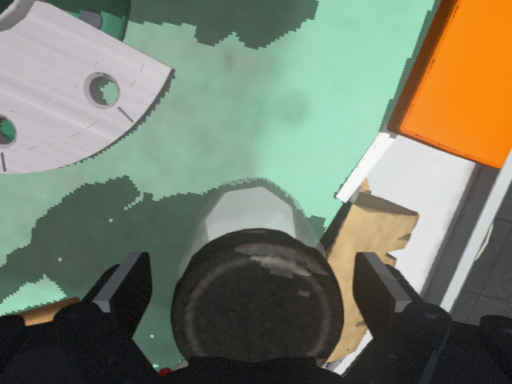

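Emit:
step_arm(steps=[{"fingers": -1,"delta_pos": [0,0,0.5],"roll": 0},{"fingers": -1,"delta_pos": [0,0,0.9],"roll": 0},{"fingers": -1,"delta_pos": [0,0,0.9],"roll": 0},{"fingers": -1,"delta_pos": [0,0,0.9],"roll": 0},{"fingers": -1,"delta_pos": [0,0,0.9],"roll": 1},{"fingers": -1,"delta_pos": [0,0,0.6],"roll": 1},{"fingers": -1,"delta_pos": [0,0.5,0],"roll": 1},{"fingers": -1,"delta_pos": [0.1,0.5,0],"roll": 1},{"fingers": -1,"delta_pos": [0.2,0.5,0],"roll": 1},{"fingers": -1,"delta_pos": [0.2,0.5,0],"roll": 1},{"fingers": -1,"delta_pos": [0.2,0.5,0],"roll": 1},{"fingers": -1,"delta_pos": [0.2,0.5,0],"roll": 1}])

```text
time_s: 11.35
eef_pos: [0.4615, -0.1072, 0.2056]
tcp_rot: [0.645, 0.304, -0.625, 0.319]
force: [-0.1, 1.0, 0.2]
grip_width: 0.0856
```

```bash
python3 -c "
from h import *
st();
cv2.imwrite('pics/s5.png',cv2.resize(ctrl.capture('side')[150:310,90:310],None,fx=3,fy=3))"
```

```text
11.35 tcp [ 0.4615 -0.1072  0.2056] toolx [ 0.035 -0.007 -0.999] yaw -0.658 grasp [ 0.4608 -0.1071  0.2246] F [-0.1  1.   0.2] w 0.0856 q [-0.491 -0.119  1.931  0.011  1.295  0.164]
```

View pics/s5.png

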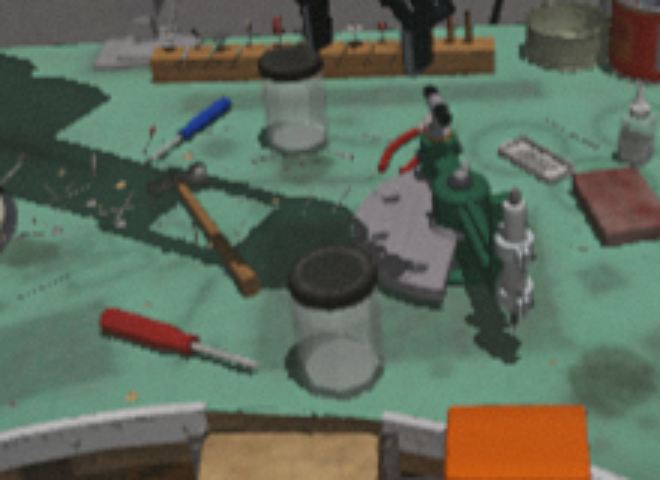

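Emit:
step_arm(steps=[{"fingers": -1,"delta_pos": [0.15,0.4,0],"roll": 1},{"fingers": -1,"delta_pos": [0.15,0.4,0],"roll": 1},{"fingers": -1,"delta_pos": [0.15,0.4,0],"roll": 1},{"fingers": -1,"delta_pos": [0.15,0.4,0],"roll": 1},{"fingers": -1,"delta_pos": [0.15,0.4,0],"roll": 1},{"fingers": -1,"delta_pos": [0.15,0.4,0],"roll": 1},{"fingers": -1,"delta_pos": [0.15,0.4,0],"roll": 1},{"fingers": -1,"delta_pos": [0.15,0.4,0],"roll": 1},{"fingers": -1,"delta_pos": [0.15,0.4,0],"roll": 1},{"fingers": -1,"delta_pos": [0.15,0.3,0],"roll": 1},{"fingers": -1,"delta_pos": [0,0,0],"roll": 0.6},{"fingers": -1,"delta_pos": [0,0,0],"roll": 0}])

```text
time_s: 12.6
eef_pos: [0.5073, 0.014, 0.2025]
tcp_rot: [0.455, 0.549, -0.432, 0.553]
force: [-0.2, -0.6, 0.1]
grip_width: 0.0858
```

```bash
python3 - <<'E'
from h import *
st();s=ctrl.read_state();c=cam('wrist',s)
cv2.imwrite('pics/w6.png',ctrl.capture('wrist'))
for r in ctrl.spot_point('wrist','pin_handle'):
    v,u=r['position'][0]*H,r['position'][1]*W;print(r['confidence'],u,v,plane(c,u,v,.102))
E
```

```text
12.6 tcp [0.5073 0.014  0.2025] toolx [ 0.024  0.022 -0.999] yaw 0.216 grasp [0.5068 0.0136 0.2215] F [-0.2 -0.6  0.1] w 0.0858 q [-0.228 -0.014  1.837  0.028  1.299 -0.451]
0.85 258.816 182.208 [0.51258315 0.02646039 0.102     ]
```

View pics/w6.png

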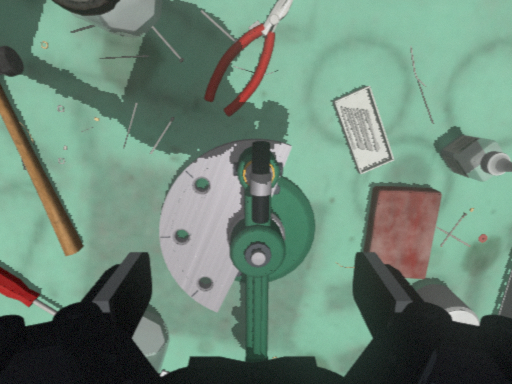

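Emit:
step_arm(steps=[{"fingers": -1,"delta_pos": [0.2,0.35,-0.3],"roll": 0},{"fingers": -1,"delta_pos": [0,0,-0.7],"roll": 0},{"fingers": -1,"delta_pos": [0,0,-0.7],"roll": 0},{"fingers": -1,"delta_pos": [0,0,-0.4],"roll": 0},{"fingers": -1,"delta_pos": [0,0,0],"roll": 0}])

```text
time_s: 13.2
eef_pos: [0.5143, 0.026, 0.1361]
tcp_rot: [0.457, 0.547, -0.433, 0.551]
force: [-0.1, 0.0, -0.2]
grip_width: 0.0853
```

```bash
python3 - <<'E'
from h import *
st();s=ctrl.read_state();c=cam('wrist',s)
cv2.imwrite('pics/w7.png',ctrl.capture('wrist'))
for r in ctrl.spot_point('wrist','pin_handle'):
    v,u=r['position'][0]*H,r['position'][1]*W;print(r['confidence'],u,v,plane(c,u,v,.102))
E
```

```text
13.2 tcp [0.5143 0.026  0.1361] toolx [ 0.026  0.022 -0.999] yaw 0.208 grasp [0.5138 0.0255 0.155 ] F [-0.1  0.  -0.2] w 0.0853 q [-0.201  0.078  1.882  0.03   1.16  -0.421]
0.83 249.1904 227.904 [0.51348882 0.02749754 0.102     ]
```

View pics/w7.png

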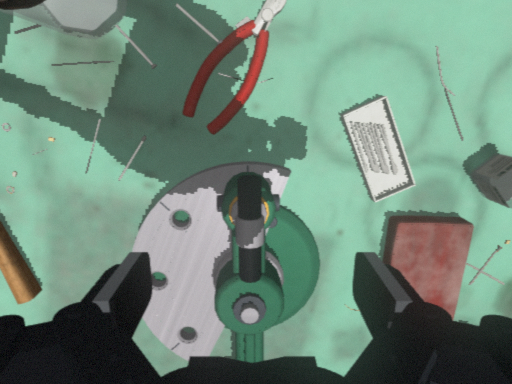

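Emit:
step_arm(steps=[{"fingers": -1,"delta_pos": [0,0,-0.6],"roll": 0},{"fingers": -1,"delta_pos": [0,0,-0.6],"roll": 0},{"fingers": -1,"delta_pos": [0,0,-0.4],"roll": 0},{"fingers": -1,"delta_pos": [0,0,0],"roll": 0}])

```text
time_s: 13.7
eef_pos: [0.5198, 0.0249, 0.0939]
tcp_rot: [0.46, 0.542, -0.431, 0.555]
force: [0.4, 0.3, -0.3]
grip_width: 0.0854
```

```bash
python3 - <<'E'
from h import *
st()
E
```

```text
13.7 tcp [0.5198 0.0249 0.0939] toolx [ 0.04   0.02  -0.999] yaw 0.207 grasp [0.5191 0.0246 0.1129] F [ 0.4  0.3 -0.3] w 0.0854 q [-0.201  0.142  1.906  0.031  1.059 -0.423]
```

Emit:
step_arm(steps=[{"fingers": -1,"delta_pos": [-0.2,0,-0.3],"roll": 0},{"fingers": -1,"delta_pos": [-0.05,0,-0.1],"roll": 0},{"fingers": -1,"delta_pos": [0,0,0],"roll": 0}])

```text
time_s: 14.0
eef_pos: [0.5133, 0.0247, 0.0832]
tcp_rot: [0.46, 0.541, -0.431, 0.557]
force: [0.5, 0.3, 0.0]
grip_width: 0.0855
```

```bash
python3 - <<'E'
from h import *
st()
E
```

```text
14.0 tcp [0.5133 0.0247 0.0832] toolx [ 0.043  0.019 -0.999] yaw 0.207 grasp [0.5125 0.0243 0.1022] F [0.5 0.3 0. ] w 0.0855 q [-0.204  0.14   1.933  0.032  1.03  -0.428]
```

Aligned on the handle; close with moderate force.

Emit:
step_arm(grip_force=60, steps=[{"fingers": 0,"delta_pos": [0,0,0],"roll": 0},{"fingers": 0.4,"delta_pos": [0,0,0],"roll": 0},{"fingers": 1,"delta_pos": [0,0,0],"roll": 0},{"fingers": 1,"delta_pos": [0,0,0],"roll": 0},{"fingers": 1,"delta_pos": [0,0,0],"roll": 0},{"fingers": 1,"delta_pos": [0,0,0],"roll": 0},{"fingers": 1,"delta_pos": [0,0,0],"roll": 0}])

```text
time_s: 14.7
eef_pos: [0.5148, 0.0245, 0.0851]
tcp_rot: [0.461, 0.54, -0.43, 0.558]
force: [2.2, -0.0, -0.1]
grip_width: 0.0109
```

```bash
python3 - <<'E'
from h import *
st()
E
```

```text
14.7 tcp [0.5148 0.0245 0.0851] toolx [ 0.047  0.018 -0.999] yaw 0.208 grasp [0.5139 0.0241 0.104 ] F [ 2.2 -0.  -0.1] w 0.0109 q [-0.204  0.138  1.931  0.032  1.031 -0.428]
```

Emit:
step_arm(steps=[{"fingers": 1,"delta_pos": [0,0,0.3],"roll": 0},{"fingers": 1,"delta_pos": [0,0,0.3],"roll": 0}])

```text
time_s: 14.9
eef_pos: [0.5137, 0.0244, 0.1013]
tcp_rot: [0.46, 0.541, -0.43, 0.557]
force: [8.6, -1.6, -11.1]
grip_width: 0.0111
```

```bash
python3 - <<'E'
from h import *
st()
E
```

```text
14.9 tcp [0.5137 0.0244 0.1013] toolx [ 0.044  0.018 -0.999] yaw 0.208 grasp [0.5129 0.024  0.1203] F [  8.6  -1.6 -11.1] w 0.0111 q [-0.204  0.112  1.923  0.03   1.067 -0.427]
```

Emit:
step_arm(steps=[{"fingers": 1,"delta_pos": [0,0,0.2],"roll": 0},{"fingers": 1,"delta_pos": [0,0,0],"roll": 0}])

```text
time_s: 15.1
eef_pos: [0.5141, 0.0243, 0.1092]
tcp_rot: [0.46, 0.541, -0.43, 0.558]
force: [0.1, 1.3, -0.7]
grip_width: 0.0114
```

```bash
python3 - <<'E'
from h import *
st()
cv2.imwrite('pics/w8.png',ctrl.capture('wrist'))
cv2.imwrite('pics/s8.png',cv2.resize(ctrl.capture('side')[150:290,160:330],None,fx=4,fy=4))
E
```

```text
15.1 tcp [0.5141 0.0243 0.1092] toolx [ 0.045  0.018 -0.999] yaw 0.209 grasp [0.5132 0.024  0.1282] F [ 0.1  1.3 -0.7] w 0.0114 q [-0.204  0.101  1.917  0.03   1.083 -0.427]
```

View pics/s8.png

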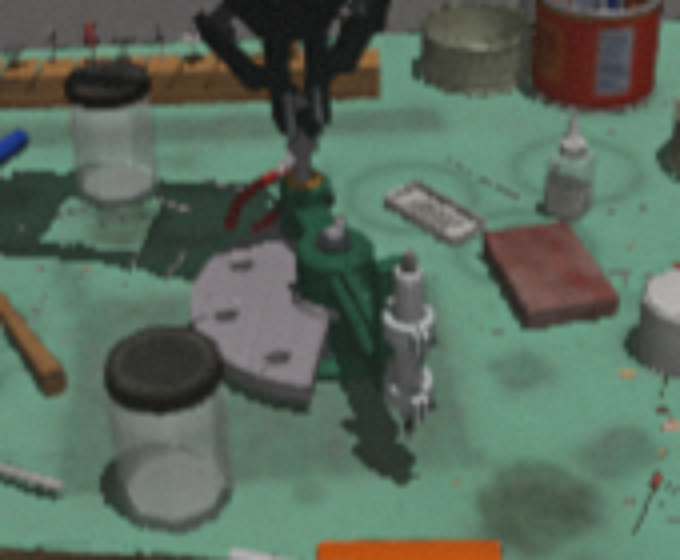

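Emit:
step_arm(steps=[{"fingers": 1,"delta_pos": [-0.2,-0.045,0],"roll": 1},{"fingers": 1,"delta_pos": [-0.2,-0.06,0],"roll": 1},{"fingers": 1,"delta_pos": [-0.19,-0.08,0],"roll": 1},{"fingers": 1,"delta_pos": [-0.18,-0.09,0],"roll": 1}])

```text
time_s: 15.6
eef_pos: [0.4939, 0.0167, 0.1103]
tcp_rot: [0.368, 0.607, -0.331, 0.622]
force: [2.8, 0.4, -0.7]
grip_width: 0.011
```

```bash
cat >> h.py <<'E'
def sw():
    st();s=ctrl.read_state();M=R.from_quat(s['tcp_rot']).as_matrix();g=s['eef_pos']-.019*M[:,0]
    d=g[:2]-[.5288,-.0493];a=np.arctan2(d[1],d[0])%(2*np.pi)
    print('r',np.hypot(*d).round(4),'a',a.round(3),'yaw+pi/2',round(float(np.arctan2(M[1,1],M[0,1])+np.pi/2),3),'target 3.353, pos',[.5288+.075*np.cos(3.353),-.0493+.075*np.sin(3.353)])
E
python3 -c "
from h import *
sw()"
```

```text
15.6 tcp [0.4939 0.0167 0.1103] toolx [ 0.045  0.035 -0.998] yaw 0.537 grasp [0.493  0.0161 0.1293] F [ 2.8  0.4 -0.7] w 0.011 q [-0.24   0.046  1.973  0.05   1.087 -0.799]
r 0.0745 a 2.072 yaw+pi/2 2.107 target 3.353, pos [np.float64(0.455469757176971), np.float64(-0.06503770909362594)]
```

Emit:
step_arm(steps=[{"fingers": 1,"delta_pos": [-0.175,-0.105,-0.03],"roll": 0.95},{"fingers": 1,"delta_pos": [-0.165,-0.12,0],"roll": 1},{"fingers": 1,"delta_pos": [-0.155,-0.13,0],"roll": 1},{"fingers": 1,"delta_pos": [-0.145,-0.14,0],"roll": 1},{"fingers": 1,"delta_pos": [-0.13,-0.15,0],"roll": 1},{"fingers": 1,"delta_pos": [-0.12,-0.16,0],"roll": 1}])

```text
time_s: 16.2
eef_pos: [0.4681, -0.0076, 0.1104]
tcp_rot: [0.212, 0.676, -0.169, 0.685]
force: [3.4, 1.0, -1.6]
grip_width: 0.0108
```

```bash
python3 -c "
from h import *
sw()"
```

```text
16.2 tcp [ 0.4681 -0.0076  0.1104] toolx [ 0.029  0.055 -0.998] yaw 1.025 grasp [ 0.4675 -0.0086  0.1294] F [ 3.4  1.  -1.6] w 0.0108 q [-0.317 -0.007  2.027  0.069  1.112 -1.373]
r 0.0735 a 2.556 yaw+pi/2 2.596 target 3.353, pos [np.float64(0.455469757176971), np.float64(-0.06503770909362594)]
```

Emit:
step_arm(steps=[{"fingers": 1,"delta_pos": [-0.11,-0.17,-0.03],"roll": 0.9},{"fingers": 1,"delta_pos": [-0.1,-0.18,0],"roll": 1},{"fingers": 1,"delta_pos": [-0.08,-0.185,0],"roll": 1},{"fingers": 1,"delta_pos": [-0.065,-0.19,0],"roll": 1},{"fingers": 1,"delta_pos": [-0.05,-0.195,0],"roll": 1},{"fingers": 1,"delta_pos": [-0.03,-0.2,0],"roll": 1},{"fingers": 1,"delta_pos": [-0.01,-0.2,0],"roll": 1}])

```text
time_s: 16.9
eef_pos: [0.4565, -0.0471, 0.1104]
tcp_rot: [0.016, 0.706, 0.032, 0.707]
force: [1.2, 2.8, -0.9]
grip_width: 0.0113
```

```bash
python3 - <<'E'
from h import *
sw()
cv2.imwrite('pics/s9.png',cv2.resize(ctrl.capture('side')[150:290,160:330],None,fx=4,fy=4))
E
```

```text
16.9 tcp [ 0.4565 -0.0471  0.1104] toolx [ 0.001  0.067 -0.998] yaw 1.593 grasp [ 0.4564 -0.0484  0.1293] F [ 1.2  2.8 -0.9] w 0.0113 q [-0.41  -0.004  2.025  0.068  1.147 -2.032]
r 0.0724 a 3.129 yaw+pi/2 3.164 target 3.353, pos [np.float64(0.455469757176971), np.float64(-0.06503770909362594)]
```

View pics/s9.png

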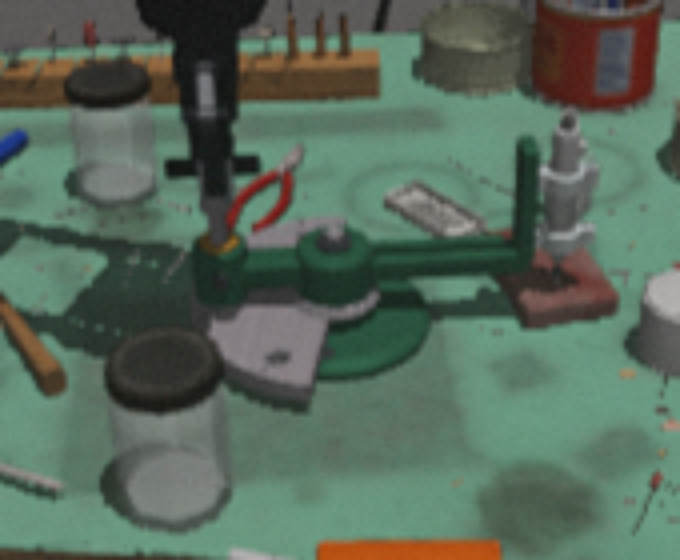

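```bash
python3 - <<'E'
from h import *
from scipy.optimize import least_squares
P=np.array([[.5132,.024],[.493,.0161],[.4675,-.0086],[.4564,-.0484]])
for fr in (0,1):
    r=least_squares(lambda p:np.hypot(*(P-p[:2]).T)-(p[2] if fr else .075),[.53,-.05,.075]);c=r.x
    a=np.arctan2(*(P-c[:2]).T[::-1])%6.283;print(c,r.fun,a,a-a[0], c[:2]+.075*np.array([np.cos(a[0]+1.571),np.sin(a[0]+1.571)]))
E
```

```text
[ 0.53121124 -0.04857534  0.075     ] [-0.0002231   0.0001199   0.00021403 -0.00018856] [1.8140547  2.10443565 2.58123656 3.13924885] [0.         0.29038095 0.76718186 1.32519415] [ 0.45842305 -0.06665514]
[ 0.52959192 -0.04732173  0.07319455] [-1.33702849e-05  2.62476373e-05 -1.81914152e-05  5.31406281e-06] [1.79670385 2.09410372 2.58398665 3.15613833] [0.         0.29739987 0.7872828  1.35943448] [ 0.456501   -0.06413594]
```

Emit:
step_arm(steps=[{"fingers": 1,"delta_pos": [0.01,-0.2,0],"roll": 1},{"fingers": 1,"delta_pos": [0.02,-0.2,0],"roll": 1},{"fingers": 1,"delta_pos": [0.02,-0.1,-0.03],"roll": 0.3},{"fingers": 1,"delta_pos": [0,0,0],"roll": 0}])

```text
time_s: 17.35
eef_pos: [0.458, -0.0622, 0.1091]
tcp_rot: [-0.05, 0.704, 0.097, 0.702]
force: [0.9, 0.5, -1.9]
grip_width: 0.0111
```

```bash
python3 - <<'E'
from h import *
np.set_printoptions(precision=4,suppress=True)
sw()
t=ctrl.capture('top');q=ctrl.capture('side')
cv2.imwrite('pics/t10.png',cv2.resize(t[130:260,180:350],None,fx=4.5,fy=4.5,interpolation=cv2.INTER_CUBIC))
cv2.imwrite('pics/s10.png',cv2.resize(q[150:290,160:330],None,fx=4,fy=4,interpolation=cv2.INTER_CUBIC))
E
```

```text
17.35 tcp [ 0.458  -0.0622  0.1091] toolx [-0.01   0.067 -0.998] yaw 1.779 grasp [ 0.4582 -0.0635  0.1281] F [ 0.9  0.5 -1.9] w 0.0111 q [-0.436  0.018  2.005  0.061  1.157 -2.241]
r 0.072 a 3.34 yaw+pi/2 3.35 target 3.353, pos [np.float64(0.455469757176971), np.float64(-0.06503770909362594)]
```

View pics/t10.png

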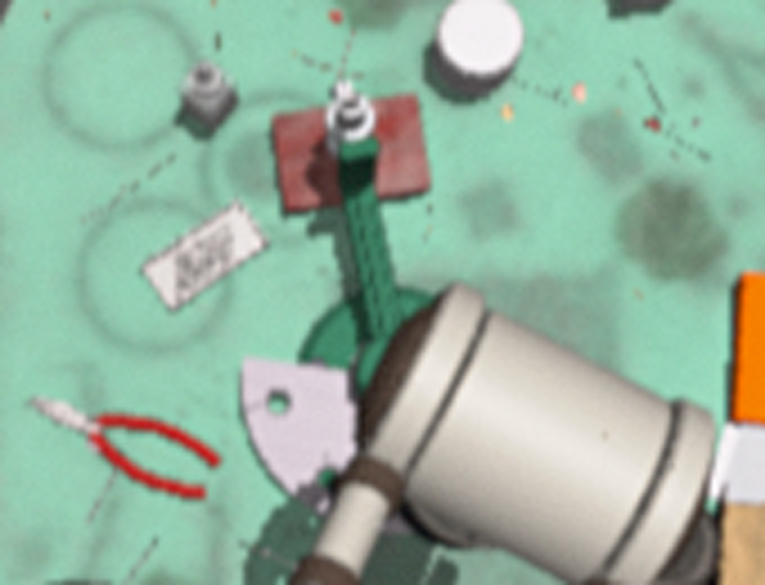

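View pics/s10.png

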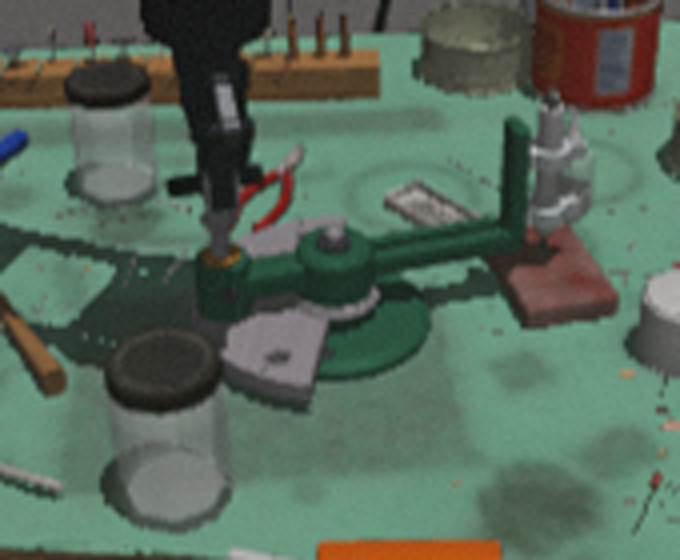

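```bash
python3 - <<'E'
from h import *
np.set_printoptions(precision=4,suppress=True)
c=cam('top');g=lambda a,b,z:plane(c,180+a/4.5,130+b/4.5,z)
p=g(351,120,.113);q=g(652,310,.113);o=np.array([.529,-.0485])
for k in (p,q): d=k[:2]-o;print(k,np.hypot(*d),np.arctan2(d[1],d[0]))
for a in (1.45,1.5,1.571,1.64):
    an=-1.36+a;print(a,[(np.array(proj(c,[.529+.15*np.cos(an),-.0485+.15*np.sin(an),.113]))-[180,130])*4.5])
E
```

```text
[ 0.6728 -0.0173  0.113 ] 0.14716593260767316 0.2139512658844825
[ 0.5613 -0.1947  0.113 ] 0.1497285566682895 -1.3536005210912547
1.45 [array([380.9377, 111.4349])]
1.5 [array([368.4192, 112.6171])]
1.571 [array([350.7767, 115.3359])]
1.64 [array([333.8522, 119.1381])]
```

Emit:
step_arm(steps=[{"fingers": 1,"delta_pos": [0,0,-0.3],"roll": 0},{"fingers": 1,"delta_pos": [0,0,-0.3],"roll": 0}])

```text
time_s: 17.65
eef_pos: [0.4582, -0.0623, 0.093]
tcp_rot: [-0.05, 0.704, 0.096, 0.702]
force: [-1.6, 2.2, -1.1]
grip_width: 0.0113
```

```bash
python3 -c "
from h import *
sw()"
```

```text
17.65 tcp [ 0.4582 -0.0623  0.093 ] toolx [-0.011  0.065 -0.998] yaw 1.778 grasp [ 0.4584 -0.0636  0.1119] F [-1.6  2.2 -1.1] w 0.0113 q [-0.435  0.044  2.015  0.061  1.12  -2.241]
r 0.0719 a 3.342 yaw+pi/2 3.349 target 3.353, pos [np.float64(0.455469757176971), np.float64(-0.06503770909362594)]
```

Emit:
step_arm(steps=[{"fingers": 1,"delta_pos": [0,0,-0.25],"roll": 0},{"fingers": 1,"delta_pos": [0,0,-0.2],"roll": 0}])

```text
time_s: 17.85
eef_pos: [0.4595, -0.0635, 0.084]
tcp_rot: [-0.051, 0.704, 0.096, 0.701]
force: [-32.0, 7.4, 86.1]
grip_width: 0.0109
```

```bash
python3 -c "
from h import *
sw()"
```

```text
17.85 tcp [ 0.4595 -0.0635  0.084 ] toolx [-0.011  0.063 -0.998] yaw 1.78 grasp [ 0.4597 -0.0647  0.103 ] F [-32.    7.4  86.1] w 0.0109 q [-0.435  0.063  2.016  0.059  1.1   -2.242]
r 0.0708 a 3.36 yaw+pi/2 3.35 target 3.353, pos [np.float64(0.455469757176971), np.float64(-0.06503770909362594)]
```

Emit:
step_arm(steps=[{"fingers": 1,"delta_pos": [0,0,0],"roll": 0},{"fingers": 0.7,"delta_pos": [0,0,0],"roll": 0},{"fingers": 0,"delta_pos": [0,0,0],"roll": 0},{"fingers": -0.6,"delta_pos": [0,0,0],"roll": 0},{"fingers": -0.6,"delta_pos": [0,0,0],"roll": 0}])

```text
time_s: 18.35
eef_pos: [0.4583, -0.0628, 0.084]
tcp_rot: [-0.05, 0.706, 0.096, 0.7]
force: [-0.1, -0.0, -0.3]
grip_width: 0.0562
```

```bash
python3 -c "
from h import *
sw()
cv2.imwrite('pics/w11.png',ctrl.capture('wrist'))
cv2.imwrite('pics/s11.png',cv2.resize(ctrl.capture('side')[150:290,160:330],None,fx=4,fy=4,interpolation=cv2.INTER_CUBIC))"
```

```text
18.35 tcp [ 0.4583 -0.0628  0.084 ] toolx [-0.015  0.065 -0.998] yaw 1.778 grasp [ 0.4586 -0.0641  0.103 ] F [-0.1 -0.  -0.3] w 0.0562 q [-0.435  0.063  2.016  0.059  1.104 -2.24 ]
r 0.0717 a 3.349 yaw+pi/2 3.349 target 3.353, pos [np.float64(0.455469757176971), np.float64(-0.06503770909362594)]
```

View pics/w11.png

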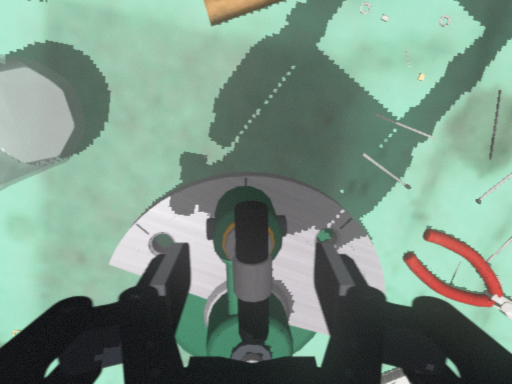

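View pics/s11.png

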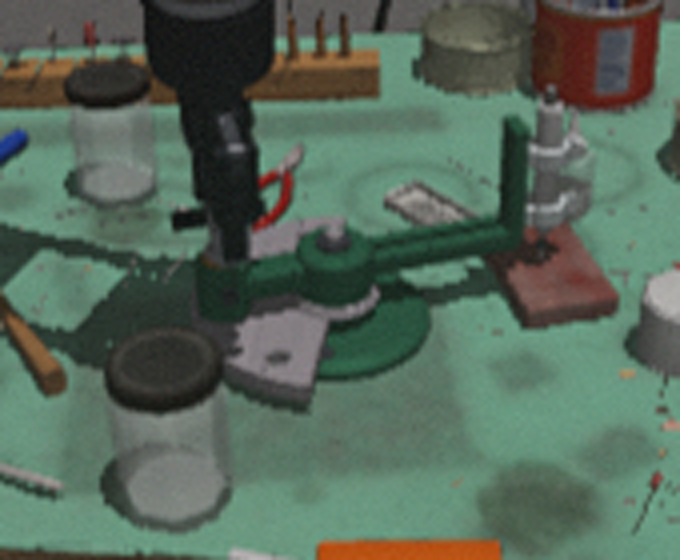

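Emit:
step_arm(steps=[{"fingers": -0.6,"delta_pos": [0,0,0.4],"roll": 0},{"fingers": -0.6,"delta_pos": [0,0,0.6],"roll": 0},{"fingers": -0.6,"delta_pos": [0,0,0.8],"roll": 0},{"fingers": -0.6,"delta_pos": [0,0,0.8],"roll": 0},{"fingers": -0.6,"delta_pos": [0,0,0.8],"roll": 0},{"fingers": -0.6,"delta_pos": [0,0,0.8],"roll": 0},{"fingers": -0.6,"delta_pos": [-0.5,0.5,0.4],"roll": 0},{"fingers": -0.6,"delta_pos": [-0.5,0.8,0],"roll": 0},{"fingers": -0.6,"delta_pos": [-0.2,0.8,0],"roll": 0},{"fingers": -0.6,"delta_pos": [0,0,0],"roll": 0},{"fingers": -0.6,"delta_pos": [0,0,0],"roll": 0}])

```text
time_s: 19.55
eef_pos: [0.4216, 0.0017, 0.237]
tcp_rot: [-0.05, 0.703, 0.095, 0.703]
force: [0.5, 0.2, -0.0]
grip_width: 0.0682
```

```bash
python3 - <<'E'
from h import *
st()
np.set_printoptions(precision=4,suppress=True)
t=ctrl.capture('top');q=ctrl.capture('side')
a=cv2.resize(t[130:260,180:350],(510,390));b=cv2.resize(q[150:290,160:330],None,fx=4,fy=4,interpolation=cv2.INTER_CUBIC)
cv2.imwrite('pics/t12.png',a);cv2.imwrite('pics/s12.png',b)
zz={'pin_handle':.102,'nose':.042,'wax_mid':.0105,'jar_mid':.0495}
for k in zz:
  for r in ctrl.spot_point('side',k)[:2]:
    v,u=r['position'][0]*H,r['position'][1]*W;print(k,round(r['confidence'],2),u,v,plane(cam('side'),u,v,zz[k]))
for z in (.102,.115,.122): print(z,(np.array(proj(cam('side'),[.4555,-.0645,z]))-[160,150])*4)
E
```

```text
19.55 tcp [0.4216 0.0017 0.237 ] toolx [-0.005  0.062 -0.998] yaw 1.776 grasp [0.4217 0.0005 0.2559] F [ 0.5  0.2 -0. ] w 0.0682 q [-0.328 -0.259  1.988  0.058  1.438 -2.113]
pin_handle 0.7 212.48 202.2912 [ 0.4534 -0.0604  0.102 ]
pin_handle 0.38 298.0864 218.3808 [ 0.6542 -0.1503  0.102 ]
nose 0.69 227.3792 194.11199999999997 [0.4911 0.0763 0.042 ]
nose 0.65 292.7104 208.5888 [ 0.6689 -0.0187  0.042 ]
wax_mid 0.66 295.7824 217.4976 [ 0.6794 -0.0172  0.0105]
wax_mid 0.64 262.8096 299.2896 [ 0.5553 -0.3026  0.0105]
jar_mid 0.69 203.4176 256.0896 [ 0.4318 -0.202   0.0495]
jar_mid 0.59 185.2928 183.59040000000002 [0.363  0.1396 0.0495]
0.102 [213.2333 212.4365]
0.115 [211.8729 194.8755]
0.122 [211.1319 185.3097]
```

View pics/s12.png

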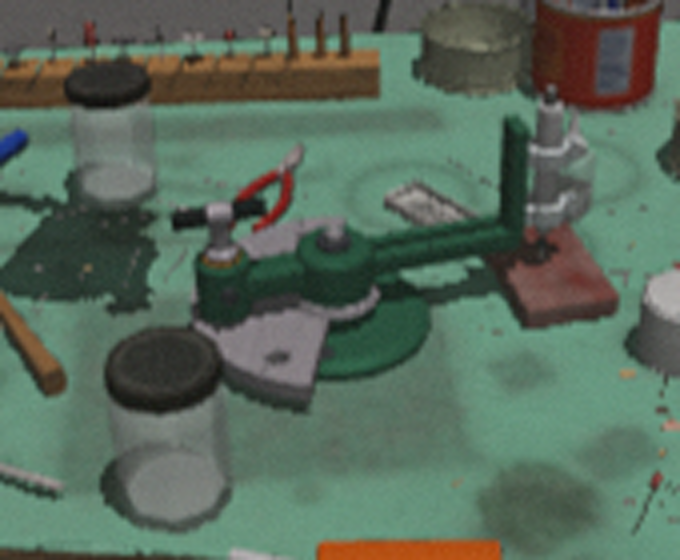

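View pics/t12.png

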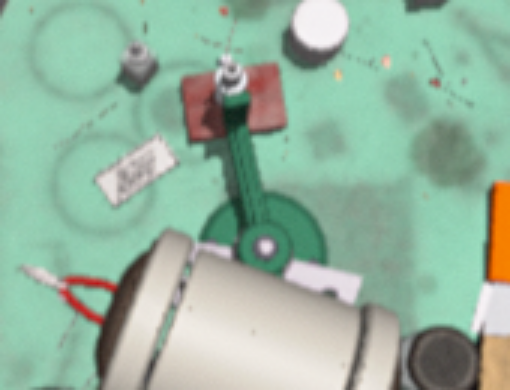

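```bash
python3 -c "
from h import *
print(ctrl.finish_job())"
```

```text
the job is handed in; nothing more can be done
None
```

The arm is locked over the red wax block, and I handed the job in at about 20 s of the 61 s allowed. The hand-in gave no verdict.

- **Jar:** It stood between the parked place and the wax, so I lifted it over the stand. I set it down on the free bench at about (0.435, -0.20), where it stands upright.
- **Pin and swing:** I pulled the pin up about 24 mm, past the detent. I swung the arm round by the pin handle to about 1.57 rad, then pushed the pin down until it bottomed.

**Last checks:**
- **Pin:** It stopped hard at the tool height where I first gripped it, within about 1 mm. In the side picture the handle sits at its 102 mm home height.
- **Handpiece:** The nose measures about 10 mm from the middle of the wax.
- **Surroundings:** The wax, tray, cup, bottle and pliers look unmoved. The gripper is clear and touches nothing.

**Not fully clean:**
- **Force peaks:** Setting the jar down and seating the pin each gave a brief wrist force of 80 to 86 N, under the 120 N limit.
- **Radius mismatch:** During the swing the measured handle radius was 72 to 74 mm instead of 75, which I put down to calibration and a slight tool tilt. The pin still entered the hole.

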